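# Slide the slim keeper back into its tight row

## Robot

A 7-joint arm with a two-finger parallel gripper is mounted at the origin on the work surface. World frame = base frame: x ahead of the robot, y to its left, z up, the work surface at z = 0. Lengths are in m, angles in rad, forces in N, time in s.
With the tool pointing down it reaches from about 0.4 to 0.9 m from the base axis. Payload 5.5 kg.
Tool frame: the origin (TCP) lies midway between the tips of the shut fingers; the grasp point (between the pads) lies 19 mm behind it (manip.grip_depth is the distance from the TCP to the grasp point, in m); z points along the fingers, y is the line along which they close (so a half turn about z gives the same grasp; the last joint's range is limited). The gripper opens to 92 mm and grips with 3 to 60 N. Pads are 19 mm wide; open, the fingers measure 130 mm over their backs; the gripper's body (75 mm by 190 mm) begins 47 mm behind the grasp point.
Start: joints at [-1.034, 0.501, -0.427, 1.55, 0.221, 1.138, -0.21], TCP at [0.176, 0.626, 0.227] pointing down, gripper open.
Joint ranges: [-2.88, 2.88], [-0.31, 2.03], [-1.54, 1.56], [0.2, 2.42], [-1.41, 4.55], [0.19, 2.02], [-2.57, 2.57]. Speed limits (rad/s): [2.57, 2.57, 3.14, 3.14, 3.14, 3.14, 3.14].

## Interface

Orientations are given as a unit quaternion [x, y, z, w].
In Python, from bench import manip, effector, viewer gives the robot as it stands. Calls block until the motion is done:
- manip.move_pose(position, orientation): joint-space move of the TCP to a pose.
- manip.servo_line(position, ori=None, vel=0.15): straight line of the TCP; ori=None keeps the orientation; vel is the mean speed in m/s.
- manip.movej(angles): joint-space move.
- effector.open_jaws() and effector.close(f_grip=None): open the fingers fully, or close them until they stop; f_grip is the grip in N (None keeps the last).
- manip.sleep(seconds).
- manip.solve_ik(position, orientation): joint angles nearest the present ones, or None.
- viewer.get_image(name): name is "side" or "top" or "wrist"; returns the picture (420x560x3 uint8, red, green, blue); there is no depth.
- viewer.get_calibration(name): a dict with "vfov" (degrees; the focal length in pixels is half the picture's height over the tangent of half this angle, whatever the lens; pixels are square), "cx", "cy" (the principal point, pixels), "dist_coeffs" ([k1, k2, p1, p2, k3] as OpenCV has them; the pictures are not rectified), "eye" and "attitude" of the camera in the world. Camera axes: x right, y down, z forward; pixel columns grow to the right and rows downward; lengths in m; the calibration is good to about 2 mm. A picture is of the moment at which its call begins: read the wrist's pose just before it. get_calibration takes no time and is no camera call; for the wrist camera it gives the pose at the moment of the call.
A pose or a line that the arm cannot do raises manip.PlanningError and nothing moves.
- manip.hand_in(): hands the job in; it is judged then, once.
Readings, each from a call of its own:
- manip.current_clock(): time.
- manip.current_q(): joint angles.
- manip.current_joint_velocities(): joint speeds.
- manip.current_tau(): joint torques, N m.
- manip.current_tool_pos(): TCP position.
- manip.current_tcp_rot(): TCP orientation.
- manip.current_force(): force on the tool from outside, world axes, zero at the start.
- manip.current_wrist_torque(): the same for the moment, N m.
- manip.current_finger_gap(): finger opening in m.
- manip.current_gripper_force(): force on a finger pad.
Only numpy, scipy, OpenCV 4.12 (cv2) and the standard library are available. Lean on these libraries where they do the work, as an engineer would, in place of code of your own. Each camera call takes 0.05 s, during which the arm holds its last target. There are 200 camera calls.

## Task

Put the loose slim keeper away in the wire rack: keep it standing on its long edge and slide it, wedge-shaped spout first, into the narrow gap between the two tall keepers, so that it spreads them apart, until its spout is right up against the rack's back bar. Leave everything in the rack upright, let go, and do not disturb the funnel, canister and scoop stand on the counter.

Things in the scene. Friction and masses are not known exactly. Their poses are not given: they have to be found in the camera images.
- slim_keeper: Loose slim keeper: flat white plastic box, grey lid, 120 mm long (own x), 24 thick (y), 95 tall (z), standing on its long edge left or right in front of the rack, 0.17 to 0.35 kg. Origin: centre of underside. Flat tail at x = -60 mm; 24 mm thick up to x = +24 mm, then the spout tapers evenly to a blunt upright edge 6 mm thick at x = +60 mm. Spout points roughly away from the robot. Stiff.
- spout_edge (a point): Middle of the blunt spout edge of the slim keeper: own x = +60 mm, y = 0, 40 mm above its underside.
- rack: Fixed dark wire rack. Origin on the counter at its middle; own x points away from the robot into the rack, y left. No floor: its row stands on the counter, near faces at x = -59 to -56 mm. Posts 10 mm thick at x = -50 and +58, y = -100 and +100 mm, low side rails between them. Back bar at the far side, 10 to 50 mm above the counter, near face at x = +55 mm.
- back_stop (a point): Middle of the near face of the rack's back bar: rack x = +55 mm, y = 0, 40 mm above the counter.
- left_keeper: Left (rack +y) tall keeper in the rack, loose: upright white box with grey lid, 110 mm long (own x, roughly along rack x), 34 thick (y), 130 tall, 0.16 to 0.3 kg. Origin: centre of underside. Slides sideways on the counter at a few N (pushing the wedge in takes up to about 15 N); there is room to push it 15 mm outwards, the carton beside it too.
- right_keeper: Right (rack -y) tall keeper in the rack, same as the left one. The gap between the two is 10 to 16 mm at the start, narrower than the slim keeper.
- shelf_edge (a point): Middle of the near edge of the wire shelf over the row: rack x = -85 mm, y = 0, 190 mm above the counter. The shelf runs from there to x = +79 mm, y = -114 to +114 mm. It overhangs the row by about 30 mm, so a gripper pointing straight down cannot come up to the row: it must lean back towards the robot, 35 to 45 degrees from vertical.
- left_carton: Cardboard box 100 x 26 x 90 mm (own x, y, z) standing loosely in the rack to the left of the left keeper; may be pushed sideways, must stay standing. Origin: centre of its underside.
- right_carton: The same, to the right of the right keeper.
- funnel: White plastic funnel standing mouth down on the counter, 100 mm across, 115 mm tall. Origin: centre of its underside. On the opposite side from the slim keeper. Leave alone.
- canister: Round stainless canister with twist lid, 100 mm across, 166 mm tall, to the right of the rack. Origin: centre of its underside. Leave alone.
- scoop_stand: Oak block 70 x 60 x 50 mm with the scoop resting on it (about 190 mm long along own x, 90 mm tall in all), to the left of the rack. Origin: centre of the block's underside. Leave alone.

How it is judged:
On the way:
1. the slim keeper's spout has entered the gap between the two tall keepers by about 25 mm, the slim keeper standing upright and not yet home (x of spout_edge in the frame of rack between -0.03 and 0.04 m and y of spout_edge in the frame of left_keeper below -0.012 m and y of spout_edge in the frame of right_keeper above 0.012 m and angle between slim_keeper's own z axis and vertical below 0.35 rad and height (world z) of slim_keeper below 0.03 m), for 0.1 s.
At the end, for the whole second after the job is handed in: Slim keeper upright on the counter and in line with the rack (within 7 degrees), between the two tall keepers and next to both, spout within 7 mm of the back bar; tall keepers and cartons upright in the rack, tall ones drawn out under 20 mm; all at rest (x of spout_edge in the frame of rack above 0.048 m and height (world z) of slim_keeper below 0.006 m and angle between slim_keeper's own z axis and vertical below 0.12 rad and angle between the x axis of slim_keeper and the x axis of rack, either way round below 0.12 rad and y of left_keeper in the frame of slim_keeper between 0.02 and 0.045 m and y of right_keeper in the frame of slim_keeper between -0.045 and -0.02 m and angle between each of left_keeper, right_keeper's own z axis and vertical below 0.15 rad and x of each of left_keeper, right_keeper in the frame of rack above -0.02 m and angle between each of left_carton, right_carton's own z axis and vertical below 0.3 rad and linear speed of each of slim_keeper, left_keeper, right_keeper below 0.02 m/s); the robot touches nothing.
It fails at once if the funnel was disturbed (moved more than 30 mm) (distance of funnel from where it was at the start of the episode above 0.03 m).
It fails at once if the canister was disturbed (moved more than 30 mm) (distance of canister from where it was at the start of the episode above 0.03 m).
It fails at once if the scoop stand was disturbed (moved more than 30 mm) (distance of scoop_stand from where it was at the start of the episode above 0.03 m).
It fails at once if a keeper or carton in the rack was knocked over (angle between any of left_keeper, right_keeper, left_carton, right_carton's own z axis and vertical above 0.5 rad).
It also fails if it takes over 45 s, if anything falls off the work surface, if the arm or the gripper's body presses on something with over 40 N, if the wrist force passes 120 N, or if a joint passes its speed limit or range.

## Working session

There is one attempt and no reset: what is moved stays moved. The work goes in short steps, each a Python script; the robot and the scene stay as the last script left them, time stands still between calls to the robot, and variables do not carry over. Pictures are saved under pics/ and viewed, at most 10 in all, crops included, and the job is handed in when it is done.

```bash
mkdir -p pics; ls; cat > h.py <<'E'
from bench import manip, effector, viewer
import numpy as np, cv2
from scipy.spatial.transform import Rotation as R
def cal(n):
    c=viewer.get_calibration(n); f=210/np.tan(np.radians(c["vfov"])/2)
    return c,np.array([[f,0,c["cx"]],[0,f,c["cy"]],[0,0,1]])
def rot(c):
    a=np.array(c["attitude"]); return a if a.shape==(3,3) else R.from_quat(a).as_matrix()
def ray(c,K,px,z):
    "pixels -> points on plane height z"
    p=cv2.undistortPoints(np.array(px,float).reshape(-1,1,2),K,np.array(c["dist_coeffs"],float))[:,0]
    d=np.c_[p,np.ones(len(p))]@rot(c).T; e=np.array(c["eye"])
    return e+d*((np.reshape(z,(-1,1))-e[2])/d[:,2:])
def proj(c,K,P):
    Rm=rot(c); t=-Rm.T@np.array(c["eye"])
    return cv2.projectPoints(np.array(P,float).reshape(-1,1,3),cv2.Rodrigues(Rm.T)[0],t,K,np.array(c["dist_coeffs"],float))[0][:,0]
E
python3 - <<'E'
from h import *
for n in ["side","top","wrist"]:
    c=viewer.get_calibration(n);print(n,c)
    cv2.imwrite(f"pics/{n}0.png",viewer.get_image(n)[:,:,::-1])
a=[cv2.imread(f"pics/{n}0.png") for n in("side","top","wrist")]
print(manip.current_tcp_rot(),manip.current_clock())
E
```

```text
pics
side {'vfov': 56.77809120843512, 'cx': 282.7994754255957, 'cy': 213.40661875991103, 'dist_coeffs': array([-0.00790561,  0.        ,  0.        ,  0.        ,  0.        ]), 'eye': array([ 0.18720475, -0.19952178,  1.01321807]), 'attitude': array([ 0.8193994 , -0.52641524,  0.12650222, -0.18833163])}
top {'vfov': 46.23783227980313, 'cx': 290.1093633610808, 'cy': 217.37574818961684, 'dist_coeffs': array([-0.17470388,  0.        ,  0.        ,  0.        ,  0.        ]), 'eye': array([ 0.37819019, -0.01701625,  1.3558226 ]), 'attitude': array([-0.69412261,  0.71346648, -0.0608081 ,  0.07390379])}
wrist {'vfov': 65.11984301609138, 'cx': 276.42456775273746, 'cy': 216.32927334793348, 'dist_coeffs': array([-0.00401147,  0.        ,  0.        ,  0.        ,  0.        ]), 'eye': array([0.11177224, 0.64270311, 0.38308746]), 'attitude': array([0.79073478, 0.59921931, 0.07484899, 0.10036109])}
[ 1.36440682e-01  9.90647965e-01 -7.29986963e-04 -1.26814697e-04] 0.15
```

View pics/side0.png

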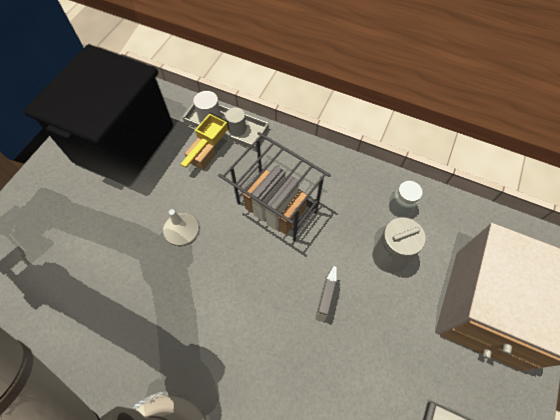

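View pics/top0.png

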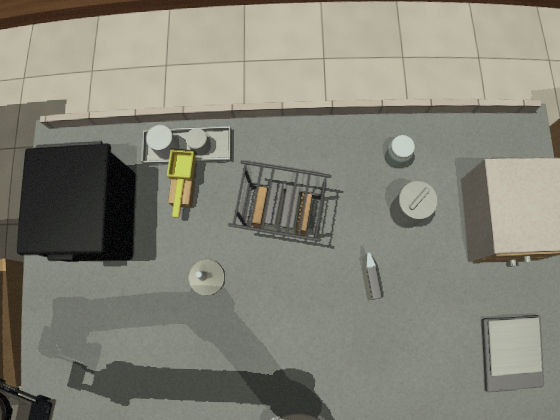

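The top view shows the rack at about (285,203), the slim keeper at about (371,275) with its spout up and slightly left, the funnel at (206,277) and the canister at (417,200). I'll enlarge the important regions.

```bash
python3 - <<'E'
import cv2,numpy as np
t=cv2.imread("pics/top0.png")[145:310,225:395]; s=cv2.imread("pics/side0.png")[130:330,215:350]
t=cv2.resize(t,None,fx=3.5,fy=3.5,interpolation=cv2.INTER_CUBIC);s=cv2.resize(s,None,fx=3,fy=3,interpolation=cv2.INTER_CUBIC)
cv2.imwrite("pics/t1.png",t);cv2.imwrite("pics/s1.png",s);print(t.shape,s.shape)
E
```

```text
(578, 595, 3) (600, 405, 3)
```

View pics/t1.png

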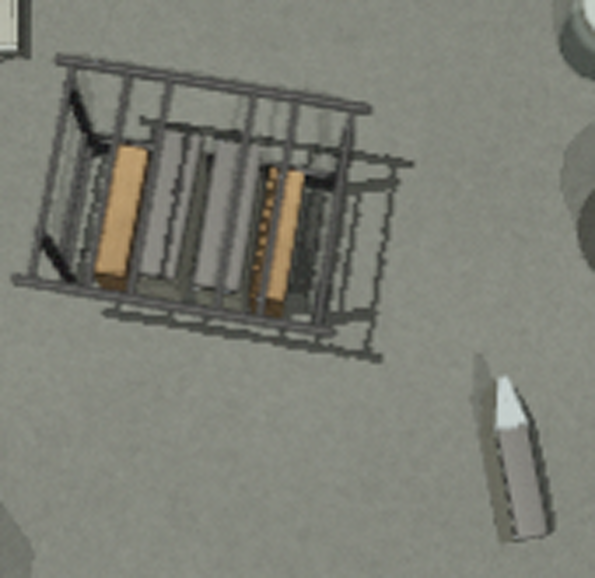

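View pics/s1.png

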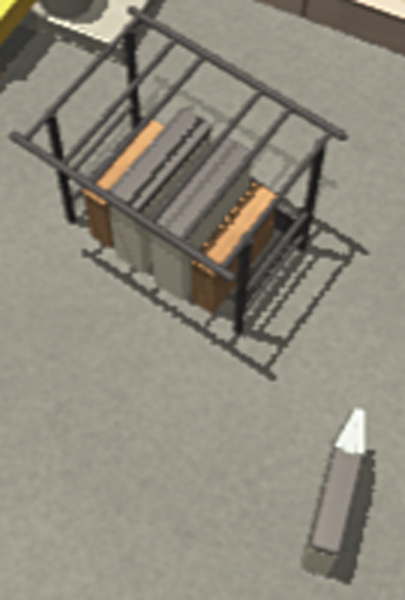

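```bash
python3 - <<'E'
from h import *
np.set_printoptions(precision=4,suppress=True)
c,K=cal("top"); o=np.array([225,145])
f=lambda P,z:ray(c,K,np.array(P)/3.5+o,z)
sh=f([(15,280),(335,330),(60,60),(370,108)],.19);print("shelf NL NR FL FR\n",sh)
print("keeper tip, shoulder L,R, tail L,R\n",f([(503,378),(497,428),(527,422),(513,541),(549,530)],.095))
print("tall gap: R of left, L of right (near)\n",f([(172,278),(196,288)],.13))
cs,Ks=cal("side"); o=np.array([215,130]); g=lambda P,z:ray(cs,Ks,np.array(P)/3+o,z)
print("side shelf",g([(13,135),(232,275),(132,12),(343,135)],.19))
print("side keeper tip, sh, tail",g([(359,410),(337,450),(362,457),(308,547),(337,551)],.095))
# fit
m=lambda s:(s.mean(0), )
print(sh.mean(0), g([(13,135),(232,275),(132,12),(343,135)],.19).mean(0))
E
```

```text
shelf NL NR FL FR
 [[ 0.5892  0.1494  0.19  ]
 [ 0.5481 -0.0701  0.19  ]
 [ 0.7468  0.1173  0.19  ]
 [ 0.7045 -0.1006  0.19  ]]
keeper tip, shoulder L,R, tail L,R
 [[ 0.5225 -0.1971  0.095 ]
 [ 0.4857 -0.1908  0.095 ]
 [ 0.4894 -0.2132  0.095 ]
 [ 0.4029 -0.1985  0.095 ]
 [ 0.41   -0.2253  0.095 ]]
tall gap: R of left, L of right (near)
 [[0.5983 0.0437 0.13  ]
 [0.5904 0.0264 0.13  ]]
side shelf [[ 0.5903  0.1484  0.19  ]
 [ 0.5491 -0.0677  0.19  ]
 [ 0.7449  0.1144  0.19  ]
 [ 0.7047 -0.0996  0.19  ]]
side keeper tip, sh, tail [[ 0.5223 -0.1971  0.095 ]
 [ 0.4832 -0.1931  0.095 ]
 [ 0.4862 -0.2136  0.095 ]
 [ 0.4012 -0.2011  0.095 ]
 [ 0.4077 -0.2229  0.095 ]]
[0.6472 0.024  0.19  ] [0.6472 0.0239 0.19  ]
```

```bash
cat >> h.py <<'E'
RO=np.array([.650,.0235]); RY=-.19; KO=np.array([.464,-.2045]); KY=.128
def u(y): return np.array([np.cos(y),np.sin(y)])
def ori(yaw,lean):
    "tool leaning back by lean, approach z=(sin,0,-cos) in yawed frame, tool x back-down, y left"
    s,c=np.sin(lean),np.cos(lean)
    x=np.array([-c,0,-s]);z=np.array([s,0,-c]);y=np.cross(z,x)
    return (R.from_euler('z',yaw)*R.from_matrix(np.c_[x,y,z])).as_quat()
def tcp(xy,z,yaw,lean,d=.019):
    "TCP pose with the grasp point (d behind the TCP) at xy,z"
    q=ori(yaw,lean); return np.r_[xy,z]+d*R.from_quat(q).apply([0,0,1]),q
E
python3 - <<'E'
from h import *
np.set_printoptions(precision=3,suppress=True)
c,K=cal("top");fu=ray(c,K,[(207,277)],0.)[0]
cs,Ks=cal("side");print("funnel",fu,ray(cs,Ks,[(181,229)],0.)[0])
print("grip_depth",manip.grip_depth)
n=np.array([-np.sin(RY),np.cos(RY)])
for l in (35,40,45):
    L=np.radians(l)
    W=[tcp(KO-.047*u(KY),z,KY,L) for z in (.16,.06)]
    for s in (-.08,.02): W.append(tcp(RO+(s-.107)*u(RY),.06,RY,L))
    W.append(tcp(RO+(-.065)*u(RY),.045,RY,L,0))
    for p,q in W:
        j=manip.solve_ik(p,q);print(l,p,j if j is None else np.array(j))
    for p,q in W[2:4]:
        d=p[:2]-fu[:2];print(" funnel rel to TCP in rack frame",-d@u(RY),-d@n)
E
```

```text
funnel [0.479 0.24  0.   ] [0.479 0.241 0.   ]
grip_depth 0.0188
35 [ 0.428 -0.209  0.144] None
35 [ 0.428 -0.209  0.044] None
35 [0.477 0.057 0.044] None
35 [0.575 0.038 0.044] [-0.104  0.499 -0.193  2.346  2.222  0.428 -1.034]
35 [0.586 0.036 0.045] [-0.086  0.507 -0.2    2.323  2.204  0.419 -1.   ]
 funnel rel to TCP in rack frame -0.03281142001074663 0.1799364640984913
 funnel rel to TCP in rack frame -0.13281142001074664 0.1799364640984913
40 [ 0.429 -0.209  0.145] None
40 [ 0.429 -0.209  0.045] None
40 [0.478 0.057 0.045] None
40 [0.577 0.038 0.045] [-0.207  0.528 -0.11   2.395  2.416  0.547 -1.277]
40 [0.586 0.036 0.045] [-0.17   0.537 -0.136  2.375  2.403  0.543 -1.242]
 funnel rel to TCP in rack frame -0.03412643230412097 0.1799364640984913
 funnel rel to TCP in rack frame -0.13412643230412108 0.17993646409849126
45 [ 0.431 -0.209  0.147] None
45 [ 0.431 -0.209  0.047] None
45 [0.48  0.056 0.047] None
45 [0.578 0.037 0.047] None
45 [0.586 0.036 0.045] [-0.314  0.584 -0.01   2.421  2.542  0.672 -1.455]
 funnel rel to TCP in rack frame -0.03534849656262116 0.1799364640984913
 funnel rel to TCP in rack frame -0.1353484965626212 0.1799364640984913
```

```bash
python3 - <<'E'
from h import *
np.set_printoptions(precision=3,suppress=True)
F=R.from_euler('z',np.pi)
def ok(xy,z,yaw,l):
    r=''
    for f in (0,1):
        p,q=tcp(xy,z,yaw,np.radians(l))
        if f:q=(R.from_quat(q)*F).as_quat()
        r+='.' if manip.solve_ik(p,q) is None else 'AB'[f]
    return r
Ls=(0,10,15,20,25,30,35,40,45)
print("keeper",Ls)
for a in (-.045,-.03,-.01,.01):print(a,[ok(KO+a*u(KY),.06,KY,l) for l in Ls],[ok(KO+a*u(KY),.16,KY,l) for l in Ls])
print("rack: grasp pt at rack x")
for s in (-.2,-.18,-.16,-.14,-.12,-.1,-.08):print(s,[ok(RO+s*u(RY),.06,RY,l) for l in Ls],[ok(RO+s*u(RY),.075,RY,l) for l in Ls])
E
```

```text
keeper (0, 10, 15, 20, 25, 30, 35, 40, 45)
-0.045 ['AB', 'AB', 'AB', 'AB', 'AB', '..', '..', '..', '..'] ['AB', 'AB', 'AB', 'AB', 'AB', 'AB', '..', '..', '..']
-0.03 ['AB', 'AB', 'AB', 'AB', 'AB', 'AB', '..', '..', '..'] ['AB', 'AB', 'AB', 'AB', 'AB', 'AB', 'AB', '..', '..']
-0.01 ['AB', 'AB', 'AB', 'AB', 'AB', 'AB', 'AB', '..', '..'] ['AB', 'AB', 'AB', 'AB', 'AB', 'AB', 'AB', '..', '..']
0.01 ['AB', 'AB', 'AB', 'AB', 'AB', 'AB', 'AB', 'AB', '..'] ['AB', 'AB', 'AB', 'AB', 'AB', 'AB', 'AB', 'AB', '..']
rack: grasp pt at rack x
-0.2 ['AB', 'AB', 'AB', 'A.', '..', '..', '..', '..', '..'] ['AB', 'AB', 'AB', 'A.', '..', '..', '..', '..', '..']
-0.18 ['AB', 'AB', 'AB', 'AB', '..', '..', '..', '..', '..'] ['AB', 'AB', 'AB', 'AB', '..', '..', '..', '..', '..']
-0.16 ['AB', 'AB', 'AB', 'AB', 'AB', '..', '..', '..', '..'] ['AB', 'AB', 'AB', 'AB', 'AB', '..', '..', '..', '..']
-0.14 ['AB', 'AB', 'AB', 'AB', 'AB', 'AB', '..', '..', '..'] ['AB', 'AB', 'AB', 'AB', 'AB', 'AB', '..', '..', '..']
-0.12 ['AB', 'AB', 'AB', 'AB', 'AB', 'AB', 'AB', '..', '..'] ['AB', 'AB', 'AB', 'AB', 'AB', 'AB', 'AB', '..', '..']
-0.1 ['AB', 'AB', 'AB', 'AB', 'AB', 'AB', 'AB', 'AB', '..'] ['AB', 'AB', 'AB', 'AB', 'AB', 'AB', 'AB', 'AB', '..']
-0.08 ['AB', 'AB', 'AB', 'AB', 'AB', 'AB', 'AB', 'AB', 'AB'] ['AB', 'AB', 'AB', 'AB', 'AB', 'AB', 'AB', 'AB', '..']
```

```bash
python3 - <<'E'
from h import *
np.set_printoptions(precision=4,suppress=True)
L=np.radians(20); G=KO-.035*u(KY)
effector.open_jaws()
manip.move_pose(*tcp([.42,.12],.36,-.1,L))
manip.move_pose(*tcp(G,.19,KY,L))
manip.servo_line(tcp(G,.06,KY,L)[0],vel=.1)
effector.close(f_grip=45); manip.sleep(.2)
print(manip.current_finger_gap(),manip.current_gripper_force(),manip.current_tool_pos(),tcp(G,.06,KY,L)[0])
manip.servo_line(tcp(G,.075,KY,L)[0],vel=.05)
p,q=tcp(RO-.19*u(RY),.075,RY,L)
manip.servo_line(p,q,vel=.1)
print(manip.current_tool_pos(),p,manip.current_finger_gap(),manip.current_force(),manip.current_clock())
t=viewer.get_image("top")[:,:,::-1];w=viewer.get_image("wrist")[:,:,::-1]; s=viewer.get_image("side")[:,:,::-1]
cv2.imwrite("pics/w2.png",w);cv2.imwrite("pics/t2.png",t);cv2.imwrite("pics/s2.png",s)
k=lambda i:cv2.resize(i,None,fx=3,fy=3,interpolation=cv2.INTER_CUBIC)
a=k(t[150:345,220:355]);b=k(s[130:325,195:325]);cv2.imwrite("pics/c2.png",np.hstack([a,b]));print(np.hstack([a,b]).shape)
E
```

```text
Traceback (most recent call last):
bench.PlanningError: the arm cannot follow that straight line within its joint ranges
```

```bash
python3 - <<'E'
from h import *
np.set_printoptions(precision=2,suppress=True)
print(manip.current_clock(),np.array(manip.current_q()),manip.current_tool_pos())
G=KO-.035*u(KY)
for l in (0,10,15,20):
    L=np.radians(l);print(l)
    for a in [(G,.19,KY),(G,.12,KY),(G,.06,KY),(RO-.19*u(RY),.075,RY),(RO-.15*u(RY),.06,RY),(RO-.11*u(RY),.06,RY)]:
        j=manip.solve_ik(*tcp(*a,L));print("  ",None if j is None else np.array(j))
E
```

```text
4.1417 [ 1.16  0.15 -0.64  2.24 -0.25  0.52  2.44] [ 0.44 -0.21  0.17]
0
   [ 0.85  0.27 -0.52  2.02  0.17  0.89  1.93]
   [ 0.85  0.39 -0.53  2.07  0.29  0.74  1.83]
   [ 0.81  0.51 -0.49  2.1   0.4   0.63  1.74]
   [ 0.26  0.47 -0.52  2.12  0.38  0.65  0.85]
   [ 0.21  0.53 -0.45  2.04  0.37  0.65  0.9 ]
   [ 0.2   0.58 -0.41  1.94  0.35  0.69  0.95]
10
   [ 0.99  0.2  -0.57  2.13  0.02  0.69  2.12]
   [ 0.95  0.33 -0.55  2.19  0.15  0.53  2.01]
   [ 0.87  0.45 -0.47  2.22  0.27  0.39  1.92]
   [ 0.1   0.38 -0.38  2.25  0.53  0.43  0.66]
   [ 0.03  0.44 -0.27  2.18  0.46  0.41  0.76]
   [ 0.04  0.49 -0.25  2.09  0.42  0.45  0.84]
15
   [ 1.07  0.17 -0.6   2.19 -0.1   0.6   2.26]
   [ 1.    0.31 -0.55  2.24  0.02  0.42  2.17]
   [ 0.91  0.43 -0.46  2.27  0.12  0.27  2.1 ]
   [-0.12  0.34 -0.17  2.32  0.61  0.3   0.54]
   [-0.17  0.41 -0.06  2.25  0.5   0.27  0.69]
   [-0.13  0.46 -0.07  2.16  0.43  0.31  0.79]
20
   [ 1.16  0.15 -0.64  2.24 -0.25  0.52  2.44]
   [ 1.09  0.3  -0.6   2.29 -0.15  0.32  2.37]
   [ 1.31  0.56 -0.87  2.31  0.86  0.26  1.46]
   [-1.08  0.47  0.9   2.41 -1.14  0.23  2.18]
   [-1.01  0.59  0.89  2.33 -1.32  0.3   2.36]
   [-0.78  0.54  0.67  2.24 -0.97  0.22  2.07]
```

```bash
cat > g.py <<'E'
from h import *
np.set_printoptions(precision=4,suppress=True)
L=np.radians(8); G=KO-.048*u(KY)
manip.move_pose(*tcp(G,.19,KY,L))
manip.servo_line(tcp(G,.06,KY,L)[0],vel=.1)
effector.close(f_grip=45); manip.sleep(.2)
print(manip.current_finger_gap(),manip.current_gripper_force(),manip.current_tool_pos(),tcp(G,.06,KY,L)[0])
manip.servo_line(tcp(G,.068,KY,L)[0],vel=.05)
p,q=tcp(RO-.185*u(RY),.068,RY,L)
try: manip.servo_line(p,q,vel=.1)
except manip.PlanningError as e: print(e); manip.move_pose(p,q)
print(manip.current_tool_pos(),p,manip.current_finger_gap(),manip.current_force(),manip.current_clock())
t=viewer.get_image("top")[:,:,::-1];w=viewer.get_image("wrist")[:,:,::-1]; s=viewer.get_image("side")[:,:,::-1]
k=lambda i:cv2.resize(i,None,fx=3,fy=3,interpolation=cv2.INTER_CUBIC)
a=k(t[150:345,220:355]);b=k(s[130:325,195:325])
cv2.imwrite("pics/w2.png",w);cv2.imwrite("pics/c2.png",np.hstack([a,b]))
E
python3 g.py
```

```text
0.023621707040337333 44.988716058433056 [ 0.419  -0.2103  0.0412] [ 0.419  -0.2103  0.0412]
[0.4709 0.0575 0.0491] [0.4709 0.0579 0.0492] 0.023784494750784344 [ 0.0823  0.1977 -2.1056] 10.45
```

View pics/c2.png

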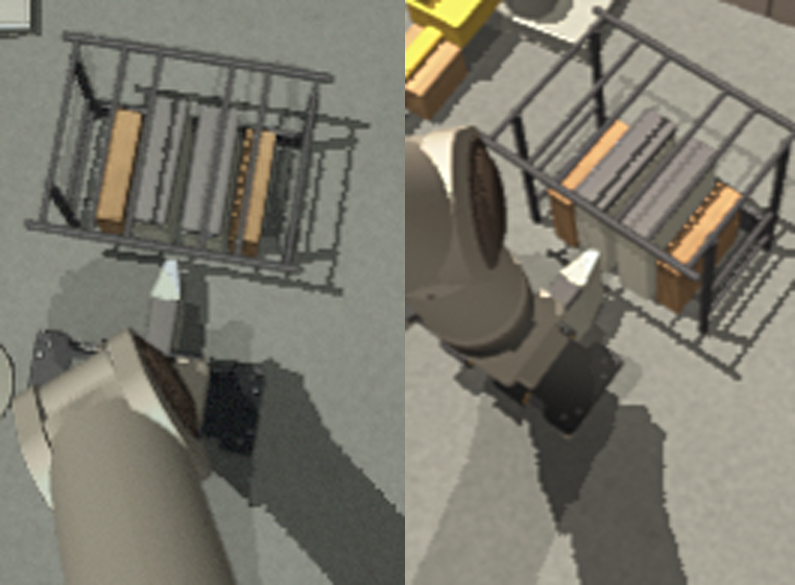

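View pics/w2.png

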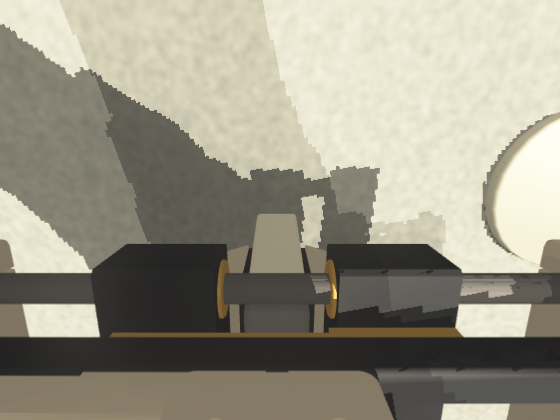

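The keeper is held upright. Its tip is at (170,262) in the left crop, in front of the gap between the lids at about (168–190, 225).

```bash
python3 - <<'E'
from h import *
np.set_printoptions(precision=4,suppress=True)
n=np.array([-np.sin(RY),np.cos(RY)])
c,K=cal("top")
f=lambda P,z:[(round((q[:2]-RO)@u(RY),4),round((q[:2]-RO)@n,4)) for q in ray(c,K,np.array(P)/3+[220,150],z)]
print("tip",f([(170,263)],.103)); print("gap edges",f([(167,222),(192,230)],.13),f([(174,100),(195,116)],.13))
c,K=cal("side")
f=lambda P,z:[(round((q[:2]-RO)@u(RY),4),round((q[:2]-RO)@n,4)) for q in ray(c,K,(np.array(P)-[405,0])/3+[195,130],z)]
print("side tip",f([(590,253)],.103));print("gap",f([(606,207),(622,215)],.13))
L=np.radians(8)
for s in (-.185,-.12):
  for z in (.068,.061):
    print(s,np.array(manip.solve_ik(*tcp(RO+s*u(RY),z,RY,L))))
for l in (20,25,30,35):
  for x in (-.15,-.14,-.13,-.073):
    for z in (.05,.1):
      j=manip.solve_ik(RO.tolist()+[0] and np.r_[RO+x*u(RY),z],ori(RY,np.radians(l))); print(l,x,z,None if j is None else np.array(j))
E
```

```text
tip [(np.float64(-0.0832), np.float64(-0.0))]
gap edges [(np.float64(-0.0529), np.float64(0.0064)), (np.float64(-0.0563), np.float64(-0.0156))] [(np.float64(0.053), np.float64(0.0185)), (np.float64(0.0418), np.float64(-0.0017))]
side tip [(np.float64(-0.0837), np.float64(-0.0))]
gap [(np.float64(-0.0502), np.float64(0.0062)), (np.float64(-0.0485), np.float64(-0.0096))]
-0.185 [-0.0429  0.3897 -0.2048  2.2256  0.3291  0.4256  0.8601]
-0.185 [-0.0514  0.4043 -0.1954  2.2281  0.3397  0.4087  0.8493]
-0.12 [ 0.0105  0.4693 -0.2134  2.0829  0.3145  0.4877  0.9365]
-0.12 [ 0.0048  0.4821 -0.2067  2.0851  0.3222  0.4728  0.9288]
20 -0.15 0.05 [-0.2801  0.375   0.0177  2.3246  0.8571  0.1914  0.2912]
20 -0.15 0.1 [-0.2363  0.2584 -0.0312  2.303   0.5505  0.3074  0.6117]
20 -0.14 0.05 [-0.2799  0.3858  0.0301  2.3042  0.7963  0.191   0.3617]
20 -0.14 0.1 [-0.2191  0.272  -0.0382  2.2824  0.5385  0.3114  0.6349]
20 -0.13 0.05 [-0.2819  0.3969  0.0446  2.2836  0.7311  0.1908  0.4356]
20 -0.13 0.1 [-0.2025  0.2856 -0.0452  2.2615  0.5271  0.316   0.657 ]
20 -0.073 0.05 [-0.2035  0.4598  0.015   
[... 701 characters left out ...]
0.15 0.1 None
30 -0.14 0.05 [ 0.6136  0.7022 -1.0834  2.399   1.8456  0.8227 -0.5067]
30 -0.14 0.1 [ 0.2652  0.3249 -0.6468  2.3941  1.583   0.435  -0.4038]
30 -0.13 0.05 [ 0.6222  0.7147 -1.0836  2.379   1.841   0.8229 -0.4795]
30 -0.13 0.1 [ 0.276   0.339  -0.6469  2.3743  1.5753  0.4362 -0.3786]
30 -0.073 0.05 [ 0.4954  0.6406 -0.8649  2.2654  1.7925  0.6461 -0.4086]
30 -0.073 0.1 [-0.2574  0.3429  0.0166  2.2767  1.383   0.2096 -0.1904]
35 -0.15 0.05 None
35 -0.15 0.1 None
35 -0.14 0.05 None
35 -0.14 0.1 None
35 -0.13 0.05 None
35 -0.13 0.1 None
35 -0.073 0.05 [ 0.6428  0.82   -1.0851  2.3183  1.9864  0.9124 -0.4885]
35 -0.073 0.1 [ 0.4827  0.5024 -0.8641  2.3145  1.8105  0.6126 -0.4835]
```

```bash
python3 - <<'E'
from h import *
np.set_printoptions(precision=4,suppress=True)
n=np.array([-np.sin(RY),np.cos(RY)]); L=np.radians(8)
P=lambda s,z:tcp(RO+s*u(RY)-.002*n,z,RY,L)[0]
manip.servo_line(P(-.182,.061),vel=.08)
for s in (-.16,-.145,-.132,-.12):
    manip.servo_line(P(s,.061),vel=.05); print(s,manip.current_force(),manip.current_tool_pos()-P(s,.061),manip.current_finger_gap())
manip.sleep(.2)
w=viewer.get_image("wrist")[:,:,::-1];t=viewer.get_image("top")[:,:,::-1]; s=viewer.get_image("side")[:,:,::-1]
k=lambda i:cv2.resize(i,None,fx=3,fy=3,interpolation=cv2.INTER_CUBIC)
cv2.imwrite("pics/c3.png",np.hstack([k(t[150:345,220:355]),k(s[130:325,195:325])]));print(manip.current_clock())
E
```

```text
-0.16 [-0.7339 -0.9165 -2.7403] [ 0.0001 -0.0001 -0.    ] 0.023770332618113853
-0.145 [ 0.1944 -0.0915 -3.0071] [ 0.0004 -0.0002  0.    ] 0.023532348687473902
-0.132 [ 0.0522  0.123  -2.9923] [ 0.0005 -0.0002  0.    ] 0.023848871381231054
-0.12 [ 0.2173  1.0013 -2.6046] [ 0.0008 -0.0001  0.0001] 0.023413897425016556
13.0417
```

View pics/c3.png

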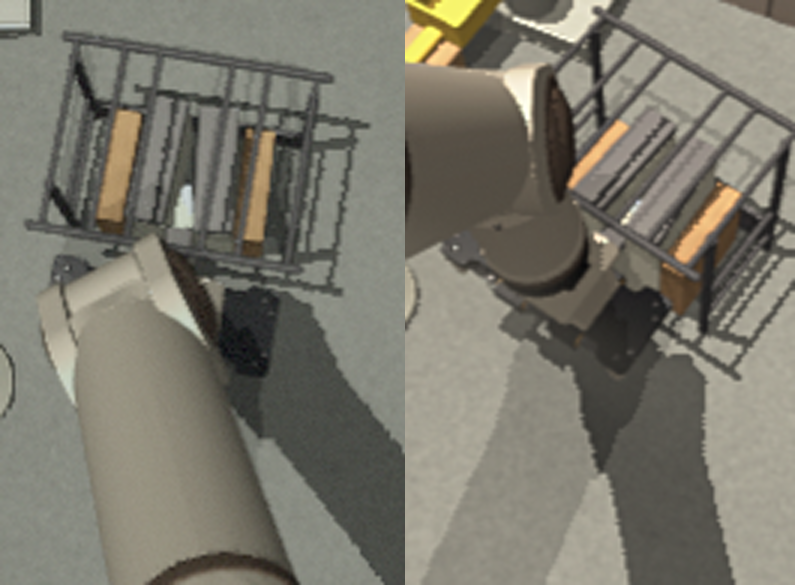

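```bash
python3 - <<'E'
from h import *
np.set_printoptions(precision=3,suppress=True)
n=np.array([-np.sin(RY),np.cos(RY)]); L=np.radians(8)
P=lambda s,z:tcp(RO+s*u(RY)-.002*n,z,RY,L)[0]
effector.open_jaws()
manip.servo_line(P(-.185,.061),vel=.08)
manip.servo_line(P(-.185,.16),vel=.15)
effector.close(f_grip=40)
T=lambda x,z:np.r_[RO+x*u(RY)-.002*n,z]
for x,z,l in ((-.16,.15,30),(-.15,.15,30),(-.14,.15,30),(-.14,.12,30),(-.15,.05,25),(-.155,.05,25),(-.16,.05,22)):
    j=manip.solve_ik(T(x,z),ori(RY,np.radians(l)));print(x,z,l,None if j is None else np.array(j))
print(manip.current_clock(),manip.current_force(),manip.current_finger_gap())
E
```

```text
-0.16 0.15 30 [-0.226  0.108 -0.13   2.419  1.069  0.314  0.047]
-0.15 0.15 30 [-0.252  0.122 -0.087  2.401  1.053  0.305  0.076]
-0.14 0.15 30 [-0.268  0.137 -0.054  2.383  1.035  0.297  0.106]
-0.14 0.12 30 [-0.549  0.211  0.249  2.411  1.272  0.203 -0.157]
-0.15 0.05 25 [ 0.282  0.454 -0.646  2.371  1.622  0.452 -0.409]
-0.155 0.05 25 [ 0.276  0.448 -0.646  2.381  1.629  0.452 -0.425]
-0.16 0.05 22 [-0.099  0.37  -0.207  2.366  1.321  0.253 -0.169]
17.4167 [-0.94  -0.168  0.015] 0.0002958095121744523
```

```bash
python3 - <<'E'
from h import *
np.set_printoptions(precision=3,suppress=True)
n=np.array([-np.sin(RY),np.cos(RY)])
T=lambda x,z:np.r_[RO+x*u(RY)-.002*n,z]
def go(x,z,l):
    q=ori(RY,np.radians(l))
    try: manip.servo_line(T(x,z),q,vel=.08);m='line'
    except manip.PlanningError:
        try: manip.move_pose(T(x,z),q);m='joint'
        except manip.PlanningError: m='FAIL'
    d=manip.current_tool_pos()[:2]-RO
    print(m,x,z,l,np.array(manip.current_q()),'rack xy',d@u(RY),d@n,manip.current_force(),manip.current_clock())
go(-.185,.05,8);go(-.178,.05,15);go(-.168,.05,20);go(-.16,.05,23);go(-.153,.05,25)
for x,l in ((-.14,27),(-.13,29),(-.11,31),(-.09,33),(-.073,35)):
    j=manip.solve_ik(T(x,.05),ori(RY,np.radians(l)));print(x,l,None if j is None else np.array(j))
E
```

```text
line -0.185 0.05 8 [-0.034  0.384 -0.213  2.232  0.334  0.425  0.857] rack xy -0.18453474432647737 -0.0018016592590939097 [-0.472 -0.232 -0.201] 18.7083
line -0.178 0.05 15 [-0.215  0.353 -0.048  2.316  0.508  0.268  0.647] rack xy -0.1782473157237691 -0.0016430273224489849 [ 0.664  1.12  -0.138] 19.0833
joint -0.168 0.05 20 [-0.092  0.363 -0.209  2.355  1.116  0.255  0.037] rack xy -0.16705258814857615 -0.0023212984907727374 [-0.34  -0.372 -0.368] 19.7167
line -0.16 0.05 23 [-0.195  0.365 -0.109  2.38   1.409  0.224 -0.273] rack xy -0.15973189808655452 -0.001874984798690945 [0.641 0.251 0.123] 20.1333
line -0.153 0.05 25 [-0.213  0.374 -0.095  2.392  1.631  0.233 -0.5  ] rack xy -0.15295678842302138 -0.0020644390128897313 [0.062 0.288 0.43 ] 20.4667
-0.14 27 [-0.193  0.391 -0.115  2.389  1.81   0.262 -0.671]
-0.13 29 [-0.193  0.406 -0.117  2.393  1.961  0.294 -0.822]
-0.11 31 [-0.202  0.431 -0.094  2.376  2.082  0.315 -0.932]
-0.09 33 [-0.223  0.455 -0.058  2.358  2.198  0.334 -1.039]
-0.073 35 [-0.228  0.479 -0.044  2.345  2.288  0.366 -1.123]
```

```bash
python3 - <<'E'
from h import *
np.set_printoptions(precision=3,suppress=True)
n=np.array([-np.sin(RY),np.cos(RY)])
T=lambda x,z:np.r_[RO+x*u(RY)-.002*n,z]
def go(x,l,v):
    manip.servo_line(T(x,.05),ori(RY,np.radians(l)),vel=v)
    d=manip.current_tool_pos()[:2]-RO; F=manip.current_force(); f=F[:2]@u(RY)
    print(x,l,'rack',d@u(RY),d@n,'F',f,F,round(manip.current_clock(),2)); return f
for x,l in ((-.14,27),(-.125,29),(-.11,31),(-.095,33),(-.085,35)): 
    f=go(x,l,.05)
    if abs(f)>30: break
else:
    for x in np.arange(-.081,-.066,.003):
        if abs(go(x,35,.02))>22: break
t=viewer.get_image("top")[:,:,::-1]; s=viewer.get_image("side")[:,:,::-1]
k=lambda i:cv2.resize(i,None,fx=3,fy=3,interpolation=cv2.INTER_CUBIC)
cv2.imwrite("pics/c4.png",np.hstack([k(t[150:345,220:355]),k(s[130:325,195:325])]));print(manip.current_clock())
E
```

```text
-0.14 27 rack -0.14011703948099183 -0.0022438242031917275 F -0.509903811471244 [-0.548 -0.151  0.115] 20.88
-0.125 29 rack -0.1253381587744158 -0.0020764234097365337 F -0.03884807744887986 [-0.075 -0.186  0.132] 21.32
-0.11 31 rack -0.11027348923125162 -0.0021248027826325905 F -0.9906721947987166 [-1.181 -0.896 -0.524] 21.77
-0.095 33 rack -0.09528758942616913 -0.002036651647881678 F -2.0067983224916293 [-1.841  1.056 -0.811] 22.23
-0.085 35 rack -0.08500431421744234 -0.0020930285617271212 F -2.130776539245793 [-2.199 -0.149 -0.992] 22.57
-0.081 35 rack -0.08082656407828533 -0.0020220385710298626 F -1.933121732991606 [-1.952  0.087 -1.153] 22.93
-0.078 35 rack -0.07768760488129775 -0.002030373253878521 F -1.6482156414428575 [-1.795 -0.605 -0.77 ] 23.23
-0.075 35 rack -0.0747402814711765 -0.002048048856015775 F -2.131471283808407 [-2.215 -0.229 -0.842] 23.52
-0.072 35 rack -0.07166804465519139 -0.002070651903660841 F -1.8853350407319873 [-1.912  0.042 -1.078] 23.82
-0.06899999999999999 35 rack -0.06945695381186504 -0.0019999837329775995 F -5.040928009844683 [-5.089  0.232 -0.016] 24.12
24.225
```

View pics/c4.png

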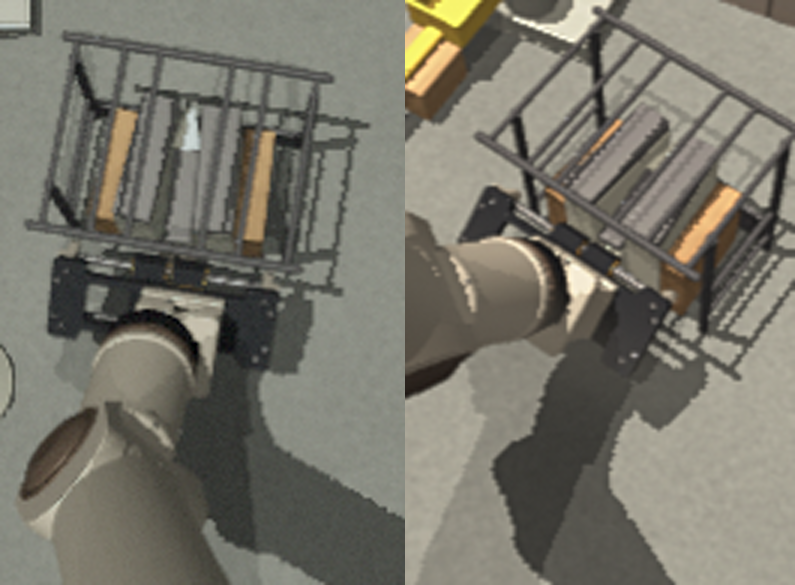

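The slim keeper is deep in the gap with its spout tip at about (192,103) in the left crop. The tall keepers and cartons are standing. I'll press a little further to seat it, then back off and measure.

```bash
python3 - <<'E'
from h import *
np.set_printoptions(precision=3,suppress=True)
n=np.array([-np.sin(RY),np.cos(RY)])
T=lambda x,z:np.r_[RO+x*u(RY)-.002*n,z]
for x in np.arange(-.0675,-.060,.0015):
    manip.servo_line(T(x,.05),vel=.02); d=manip.current_tool_pos()[:2]-RO; F=manip.current_force()
    print(x,d@u(RY),F@np.r_[u(RY),0])
    if -F[:2]@u(RY)>15: break
manip.servo_line(T(-.13,.06),ori(RY,np.radians(29)),vel=.1)
manip.sleep(.3)
t=viewer.get_image("top")[:,:,::-1]; s=viewer.get_image("side")[:,:,::-1]
k=lambda i:cv2.resize(i,None,fx=3,fy=3,interpolation=cv2.INTER_CUBIC)
cv2.imwrite("pics/c5.png",np.hstack([k(t[150:345,220:355]),k(s[130:325,195:325])]));print(manip.current_clock())
E
```

```text
-0.0675 -0.069185354035747 -7.343990106576044
-0.066 -0.06886813154330179 -13.465176749382252
-0.0645 -0.06865067007103451 -18.09300001647563
26.1917
```

View pics/c5.png

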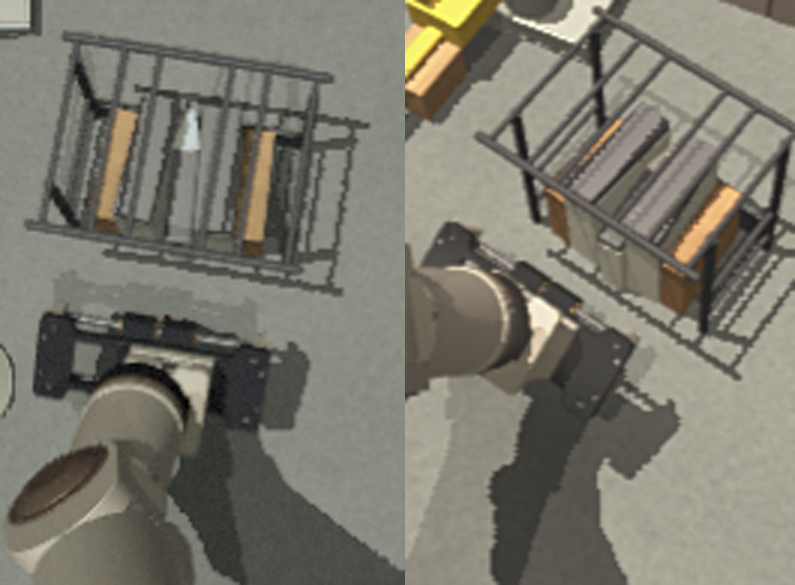

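The hard stop was stiff, which fits the back bar. The tip is at (194,104) and the tail at about (181,240). I'll check the position and yaw before handing in.

```bash
python3 - <<'E'
from h import *
n=np.array([-np.sin(RY),np.cos(RY)]);c,K=cal("top")
q=[((r[:2]-RO)@u(RY),(r[:2]-RO)@n) for r in ray(c,K,np.array([(194,103),(181,241)])/3+[220,150],.095)]
print(q, "yaw", np.arctan2(q[0][1]-q[1][1],q[0][0]-q[1][0]))
E
```

```text
[(np.float64(0.061975964538834576), np.float64(0.003723929976749545)), (np.float64(-0.061533327186415555), np.float64(-0.005629814073579057))] yaw 0.07558882730410642
```

```bash
python3 - <<'E'
from h import *
t=np.mean([viewer.get_image("top")[:,:,::-1].astype(float) for _ in range(2)],0).astype(np.uint8)
s=viewer.get_image("side")[:,:,::-1]
cv2.imwrite("pics/t6.png",t)
k=lambda i,f:cv2.resize(i,None,fx=f,fy=f,interpolation=cv2.INTER_CUBIC)
cv2.imwrite("pics/c6.png",np.hstack([k(t[180:240,255:305],10)]))
E
```

```text
(no output)
```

View pics/c6.png

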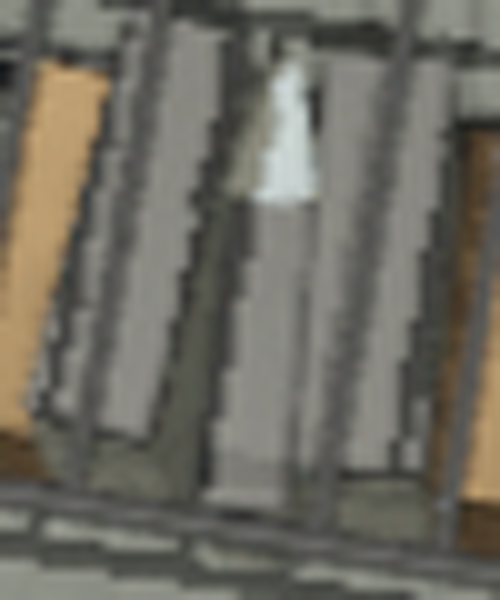

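```bash
python3 - <<'E'
from h import *
np.set_printoptions(precision=4,suppress=True)
n=np.array([-np.sin(-.193),np.cos(-.193)]);e=u(-.193);c,K=cal("top")
def f(P,z):
    r=ray(c,K,np.array(P)/10+[254.55,179.55],z)[:,:2]-RO; return np.c_[r@e,r@n]
S=f([(290,62),(253,205),(205,490),(288,490)],.095)
print("slim tip, shoulderL, tailL, tailR\n",S,"\nleft-edge yaw",(S[1,1]-S[2,1])/(S[1,0]-S[2,0]),"axis",(S[0,1]-S[2:,1].mean())/(S[0,0]-S[2:,0].mean()))
for nm,P in (("left R-edge",[(225,45),(152,435)]),("right L",[(328,60),(300,465)]),("right R",[(452,65),(417,470)])):
    q=f(P,.13);print(nm,q.tolist(),"yaw",(q[0,1]-q[1,1])/(q[0,0]-q[1,0]))
b=f([(161,10),(80,480)],.19);b2=f([(410,10),(325,510)],.19);print("bars yaw",[(x[0,1]-x[1,1])/(x[0,0]-x[1,0]) for x in (b,b2)])
E
```

```text
slim tip, shoulderL, tailL, tailR
 [[ 0.0577  0.0062]
 [ 0.0178  0.0092]
 [-0.0591  0.0086]
 [-0.0556 -0.0128]] 
left-edge yaw 0.008373919795768715 axis 0.07191795161540192
left R-edge [[0.05064101350654787, 0.020754391035302053], [-0.052946387766209094, 0.021485136476553052]] yaw -0.007054385304317715
right L [[0.05097903371325971, -0.006113945766131295], [-0.054426344571763124, -0.01686884180259193]] yaw 0.10203365531670228
right R [[0.054820497303013194, -0.03781065211067626], [-0.05086272293539821, -0.046292460593351965]] yaw 0.08025690798919208
bars yaw [np.float64(0.009601405598435411), np.float64(0.0022991643404051965)]
```

```bash
python3 -c "
from h import *
print(manip.current_clock(),manip.current_force()); print(manip.hand_in())"
```

```text
26.3417 [-0.15088649 -0.39622561  0.26352672]
the job is handed in; nothing more can be done
None
```

I handed the job in at 26.3 s, with no verdict returned. The slim keeper stands between the two tall keepers with its spout against the back bar, turned about 0.08 rad from the rack (limit 0.12). The gripper is clear, and I saw no sign that anything fell or that the funnel, canister or scoop stand was disturbed, though I did not re-measure those three.

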